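Key the spice mill's drive pulley

ROBOT

A 6-joint arm with a two-finger parallel gripper is mounted at the origin on the work surface. World frame = base frame: x ahead of the robot, y to its left, z up, the work surface at z = 0. Lengths are in m, angles in rad, forces in N, time in s.
With the tool pointing down it reaches from about 0.375 to 0.9 m from the base axis. Payload 3.1 kg.
Tool frame: the origin (TCP) lies at the very end of the fingers, on their centre line; the grasp point (between the pads) lies 19 mm behind it; z points along the fingers, y is the line along which they close (so a half turn about z gives the same grasp; the last joint's range is limited). The gripper opens to 85 mm and grips with 20 to 120 N. Pads are 22 mm wide; open, the fingers measure 114 mm over their backs; the gripper's body (76 mm by 85 mm) begins 54 mm behind the grasp point. The pads swing forward as they close: fully open they stand 13 mm farther back than shut.
Start: joints at [-1.498, 0.527, 1.433, -0, 1.181, -0.178], TCP at [0.156, -0.605, 0.2] pointing down, gripper open.
Joint ranges: [-3.08, 3.08], [-0.75, 2.2], [0.22, 2.44], [-1.43, 4.57], [0, 2.65], [-2.85, 2.85]. Speed limits (rad/s): [2.79, 2.79, 3.14, 3.14, 3.14, 3.14].

INTERFACE

Orientations are given as a unit quaternion [x, y, z, w].
In Python, from station import manip gives the robot as it stands.
- The arm moves only by the shell command python3 -m handwheel 'ROWS' [FORCE]. ROWS is JSON, a list of rows, each a list of 7 numbers: the shift along the world's x, y, z in mm, then the turn, a rotation vector about the world's x, y, z in degrees, then the opening, from 0 (shut) to 1 (fully open). A call has exactly 10 rows; each row shifts and turns the commanded pose from where the row before left it; what a row does not reach is not made up. A row lasts 1/8 s, in which the tool goes at most 62.5 mm and 10.7 degrees, less where a joint would pass 70% of its speed; a pose out of reach is approached as far as the arm can. A call is refused whole if a number of a shift passes 62.5 or a number of a turn 10.7, either way. A call with a gripper value outside its range is refused whole. The fingers move at their own pace and stop on an object; FORCE is the grip in N (left out, the last holds). Time passes only in rows, so rows that do not move let the fingers close, or fill a call up. It gives the time, the measured TCP pose, the force, the opening and the grip force at its end, in the units of the state.
- manip.sense(): the state, without advancing time (a new reading comes with each control period).
- manip.snapshot(name): name is "scene" or "top" or "wrist"; returns the picture (384x512x3 uint8, red, green, blue); there is no depth.
- manip.get_calibration(name): a dict with "K" (3x3 intrinsics, pixels), "rvec" (rotation vector, rad) and "tvec" (3), from world to camera coordinates, as OpenCV has them. Camera axes: x right, y down, z forward; pixel columns grow to the right and rows downward; lengths in m; the calibration is good to about 2 mm. A picture is of the moment at which its call begins: read the wrist's pose just before it. get_calibration takes no time and is no camera call; for the wrist camera it gives the pose at the moment of the call.
- manip.sign_off(): hands the job in; it is judged then, once.
The state is a dict: "t": time; "q": joint angles; "qd": joint speeds; "tau": joint torques, N m; "tcp_pos": TCP position; "tool_rot": TCP orientation; "force": force on the tool from outside, world axes, zero at the start; "ft_torque": the same for the moment, N m; "finger_gap": opening from 0.0 (shut) to 1.0 (fully open); "gripper_force": force on a finger pad.
Only numpy, scipy, OpenCV 4.12 (cv2) and the standard library are available. Lean on these libraries where they do the work, as an engineer would, in place of code of your own. Each camera call takes 0.05 s, during which the arm holds its last target. There are 200 camera calls.

TASK

The spice mill's drive pulley has to go back on its upright spindle. Drop the loose steel key from the wooden block into the spindle's slot and see that it goes right down, then slide the pulley over spindle and key until it sits flat on the spindle's collar, and let go. Feel your way in rather than forcing anything against the mill, lower things instead of dropping them from a height, and leave everything else on the worktop where it is.

Things in the scene. Friction and masses are not known exactly. Their poses are not given: they have to be found in the camera images.
- mill: The spice mill's motor base, fixed on the worktop: white box 150 x 150 mm, 70 mm high, with a round grey motor (80 mm across, 95 mm high) centred 110 mm from the box's middle towards its +x. Origin at the centre of the box's underside, z up. A steel spindle stands upright on top, its axis through the origin. Over 50 N on mill or spindle, or 35 N from the key, damages it.
- spindle_top (a point): Centre of the shaft's upper end, on the spindle axis, 124 mm above the mill's origin. The shaft is 26 mm across, its end bevelled 2 mm. Axes as the mill's body, not as the slot. The slot lies on the mill's -x side of the axis, turned from -x by up to 1.2 rad either way about z: this angle is not reported, so look or feel for it. The spindle is braked: it turns only under about 0.6 N m.
- collar_top (a point): Centre of the upper face of the spindle's collar, 94 mm above the mill's origin; the collar is 48 mm across and reaches from 70 to 94 mm. The pulley rests on this face. Axes as the mill's.
- slot_floor (a point): Point on the spindle axis at the height of the slot's floor, 70 mm above the mill's origin. The one slot, 9.5 mm wide, runs straight down from the shaft's end to this floor; back wall 6.2 mm from the axis. Beside the shaft it is open outwards; within the collar it is a pocket closed by an outer wall 20.3 mm from the axis, its mouth bevelled 1 mm. Axes as the mill's.
- key: Loose steel key: straight upright bar 12 mm (its x) by 8 mm (its y), 55 mm long (its z, up), 41 g, end edges bevelled 0.8 mm. Origin at the centre of its lower end. It stands in the wooden block, its lowest 22 mm inside. Home, it stands on the slot's floor, 12 mm width along the slot's direction, middle about 13 mm from the spindle axis, top 1 mm above the shaft's end.
- holder: The wooden block that holds the key, fixed on the worktop: 70 x 70 mm, 28 mm high, with a close upright hole 22 mm deep in its middle. Origin at the centre of its underside; its x and y axes are the key's at the start.
- pulley: Aluminium drive pulley, 0.15 to 0.31 kg, lying flat on the worktop: grooved rim 76 mm across from 0 to 12 mm, above it a plain round boss 54 mm across from 12 to 34 mm, to grip by. Origin at the centre of its underside, z up. Through bore 28 mm across with one keyway, 10 mm wide, on its +x side, reaching to 21.5 mm from the axis; lower edges bevelled 1.5 mm.
- keyway (a point): The middle of the pulley's keyway at its lower end, 17.5 mm from the pulley's origin along its +x.
- canister: Bystander: stainless canister with a clip-on lid, 101 mm across, 135 mm high. Origin at the centre of its underside.
- cup: Bystander: green ceramic cup, 80 mm across, 85 mm high. Origin at the centre of its underside.
- spoon_a: Bystander: aluminium serving spoon lying down, 240 mm long along its x. Origin at its underside.
- spoon_b: Bystander: a second such spoon, lying between the robot and the mill.
- brush: Bystander: hard silicone brush lying down, long along its x. Origin at its underside.
- jar: Bystander: amber glass jar, 70 mm across, 90 mm high. Origin at the centre of its underside.
- timer (a joint): Bystander: angle of the kitchen timer's dial, which stands beyond the mill.
Things that resemble listed ones, but are neither listed nor needed, are in the scene too. What is shaped like the pulley but pink or purple is not meant.

How it is judged:
On the way, in this order (a step that is already met when the one before it is completed fails the run):
1. the key stands right down in the spindle's slot, let go, the pulley still away from the spindle (z of key in the frame of mill between 0.066 and 0.074 m and horizontal distance between key and spindle_top between 0.0095 and 0.017 m and angle between key's own z axis and vertical below 0.12 rad and horizontal distance between pulley and spindle_top above 0.1 m and contact force between key and the fingers below 0.1 N), for 0.2 s.
2. the pulley is flat on the collar over the key (z of key in the frame of mill between 0.066 and 0.074 m and horizontal distance between key and spindle_top between 0.0095 and 0.017 m and angle between key's own z axis and vertical below 0.12 rad and z of pulley in the frame of mill between 0.09 and 0.097 m and horizontal distance between pulley and spindle_top below 0.003 m and angle between pulley's own z axis and vertical below 0.05 rad), for 0.2 s.
At the end, for the whole second after the job is handed in: The key stands in the spindle's slot within 4 mm of the slot's floor, and the pulley lies on the collar within 3 mm in height, within 3 mm of the spindle's axis and tilted less than 0.05 rad, both at rest (all of step 2 and linear speed of each of pulley, key below 0.01 m/s); the robot touches nothing.
It fails at once if the mill or its spindle is pushed with more than 50 N (contact force between mill and anything else above 50 N).
It fails at once if the key is forced against the spindle with more than 35 N (contact force between key and mill above 35 N).
It fails at once if a bystander (canister, cup, spoon, brush or jar) is moved more than 30 mm (distance of any of canister, cup, spoon_a, spoon_b, brush, jar from where it was at the start of the episode above 0.03 m).
It fails at once if the cup is tipped (angle between cup's own z axis and vertical above 0.5 rad).
It fails at once if the timer's dial is turned by more than 0.3 rad (value of joint timer above 0.3 rad).
It also fails if it takes over 72 s, if anything falls off the work surface, if the arm or the gripper's body presses on something with over 40 N, if the wrist force passes 120 N, or if a joint passes its speed limit or range.

## Working session

There is one attempt and no reset: what is moved stays moved. The work goes in short steps, Python scripts to look and compute and a shell command to move; the robot and the scene stay as the last step left them, time stands still between calls to the robot, and variables do not carry over. Pictures are saved under pics/ and viewed, at most 10 in all, crops included, and the job is handed in when it is done.

```bash
mkdir -p pics; ls
cat > h.py <<'E'
import numpy as np, cv2
from station import manip
def snap(n,f):
    im=manip.snapshot(n); cv2.imwrite('pics/'+f,im[:,:,::-1]); return im
def cal(n):
    c=manip.get_calibration(n); R=cv2.Rodrigues(np.array(c['rvec'],float))[0]
    return np.array(c['K']),R,np.array(c['tvec'],float).ravel()
def back(c,uv,z):
    K,R,t=c; o=-R.T@t; d=R.T@np.linalg.inv(K)@np.array([uv[0],uv[1],1.]); return o+d*(z-o[2])/d[2]
def proj(c,X):
    K,R,t=c; p=K@(R@np.array(X,float)+t); return p[:2]/p[2]
E
python3 - <<'E'
from h import *
a=snap('top','top0.png'); b=snap('scene','scene0.png')
for n in('top','scene','wrist'):
    K,R,t=cal(n); print(n,K[0,0],-R.T@t,R[2])
E
```

```text
pics
top 351.81218163294926 [ 0.38769982 -0.00625036  1.09101317] [ 0.16690536  0.02106668 -0.98574784]
scene 497.58653516395606 [ 1.58602822 -0.50293977  0.86195527] [-0.7466518   0.37928149 -0.54649486]
wrist 287.58606194826586 [ 0.22009992 -0.58925624  0.37335061] [-0.25102339 -0.06182231 -0.96600479]
```

View pics/top0.png

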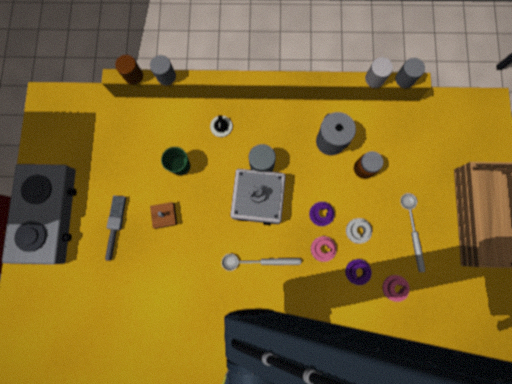

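View pics/scene0.png

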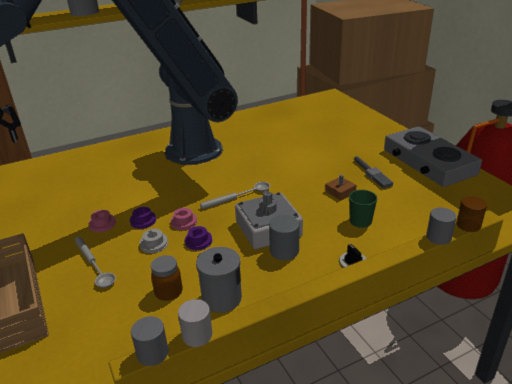

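Top view: the candidates for the pulley are aluminium/grey (359,230), purple (322,213) and (358,271), and pink (323,248) and (396,288). The grey one is the match. The only key candidate is in the wooden block at (163,215). The mill box is at (259,196), with its motor at (262,158).

Run:
```python
from h import *
c=cal('top')
for n,uv,z in [('pulley',(359,230),.02),('block',(163,215),.028),('key top',(163,213),.061),('mill top',(259,196),.07),('motor',(262,156),.095),('cup',(175,160),.08),('spoonb',(262,262),.01),('purple1',(322,213),.02),('pink',(323,248),.02),('purple2',(358,271),.02),('brush',(118,228),.02),('canister',(338,128),.13),('jar',(371,162),.09)]:
    print(n,back(c,uv,z).round(3))
im=cv2.imread('pics/top0.png')
g=[cv2.resize(im[y-32:y+32,x-32:x+32],(380,380),interpolation=cv2.INTER_CUBIC) for x,y in((359,230),(163,215))]
cv2.imwrite('pics/crop.png',cv2.convertScaleAbs(np.hstack(g),alpha=1.3))
s=manip.sense();print(s['tcp_pos'],s['tool_rot'],s['finger_gap'])
K,R,t=cal('wrist'); print(R)
```

```text
pulley [ 0.467 -0.292  0.02 ]
block [0.5   0.303 0.028]
key top [0.503 0.294 0.061]
mill top [0.558 0.011 0.07 ]
motor [0.672 0.004 0.095]
cup [0.66  0.263 0.08 ]
spoonb [ 0.366 -0.001  0.01 ]
purple1 [ 0.517 -0.181  0.02 ]
pink [ 0.411 -0.183  0.02 ]
purple2 [ 0.346 -0.286  0.02 ]
brush [0.459 0.442 0.02 ]
canister [ 0.748 -0.211  0.13 ]
jar [ 0.661 -0.314  0.09 ]
[ 0.15567812 -0.60455307  0.19951772] [ 9.92083707e-01  1.25574354e-01  4.71454505e-05 -9.98745549e-04] 1.0009157749708908
[[ 0.24954386 -0.96835924 -0.0028728 ]
 [-0.93526206 -0.2417817   0.2585082 ]
 [-0.25102339 -0.06182231 -0.96600479]]
```

View pics/crop.png

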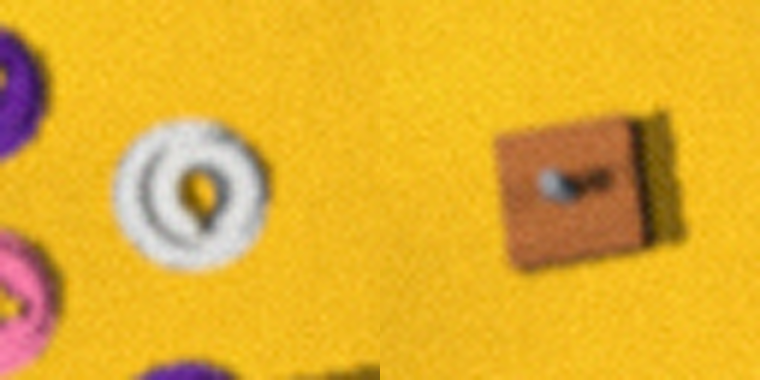

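Left crop: the grey pulley, keyway pointing image-down (roughly world -x), so the choice is confirmed. Right crop: the block, turned a few degrees, with the key standing in it. I'll go past the pulley first, photographing on the way.

```bash
python3 -m handwheel '[[38,38,0,0,0,0,1],[38,38,0,0,0,0,1],[38,38,0,0,0,0,1],[38,38,0,0,0,0,1],[38,38,0,0,0,0,1],[38,38,0,0,0,0,1],[38,38,0,0,0,0,1],[38,38,0,0,0,0,1],[0,0,0,0,0,0,1],[0,0,0,0,0,0,1]]'
python3 - <<'E'
from h import *
import pickle
pickle.dump(cal('wrist'),open('c1.pkl','wb')); snap('wrist','w1.png'); print(manip.sense()['tcp_pos'])
E
python3 -m handwheel '[[20,45,10,0,0,0,1],[20,45,10,0,0,0,1],[20,45,10,0,0,0,1],[15,45,0,0,0,-2,1],[10,45,0,0,0,-2,1],[0,45,0,0,0,-2,1],[0,30,0,0,0,-2,1],[0,0,0,0,0,-2,1],[0,0,0,0,0,-2,1],[0,0,0,0,0,-2,1]]'
python3 - <<'E'
from h import *
import pickle
pickle.dump(cal('wrist'),open('c2.pkl','wb')); snap('wrist','w2.png'); print(manip.sense()['tcp_pos'])
a=cv2.imread('pics/w1.png');b=cv2.imread('pics/w2.png')
cv2.imwrite('pics/w12.png',cv2.resize(np.hstack([a,b]),(800,300),interpolation=cv2.INTER_AREA))
E
```

```text
t: 1.35
tcp_pos: [0.4595, -0.3011, 0.2001]
tool_rot: [0.992, 0.126, -0.0, -0.0]
force: [-0.4, -0.3, 1.0]
finger_gap: 1.006
gripper_force: 0.0
[ 0.45912682 -0.30174336  0.20015253]
t: 2.65
tcp_pos: [0.5449, -0.003, 0.2304]
tool_rot: [1.0, 0.002, 0.0, 0.0]
force: [0.6, 0.3, -0.1]
finger_gap: 0.998
gripper_force: 0.0
[ 0.54485918 -0.00282055  0.23037228]
```

View pics/w12.png

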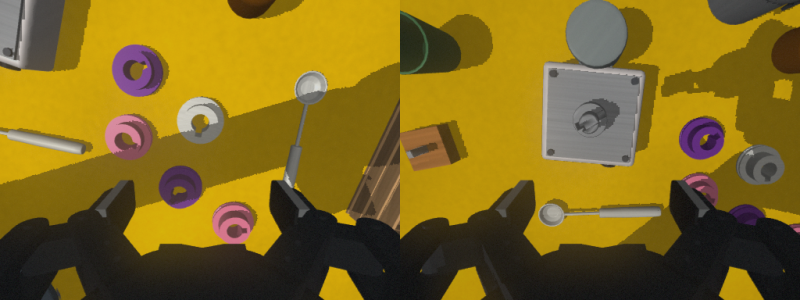

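Left: grey pulley at full-res (256,151). Right: spindle at (247,150), its slot apparently pointing left-down, and the key block at (535,185)/1.28. Now on to the block, then crops of all three.

```bash
python3 -m handwheel '[[-10,40,0,0,0,0,1],[-10,40,0,0,0,0,1],[-10,40,-10,0,0,0,1],[-10,40,-10,0,0,0,1],[-10,40,-10,0,0,0,1],[-10,40,-10,0,0,0,1],[0,40,-10,0,0,0,1],[0,10,-10,0,0,0,1],[0,0,0,0,0,0,1],[0,0,0,0,0,0,1]]'
python3 - <<'E'
from h import *
import pickle
c3=cal('wrist');pickle.dump(c3,open('c3.pkl','wb')); snap('wrist','w3.png'); print(manip.sense()['tcp_pos'])
a,b,d=[cv2.imread(f'pics/w{i}.png') for i in (1,2,3)]
u,v=proj(c3,(.5,.303,.03)).round().astype(int);print(u,v)
x0,y0=max(0,u-50),max(0,v-50);print(x0,y0)
f=lambda im,x,y,n:cv2.resize(im[y:y+n,x:x+n],(400,400) if n<101 else (400,400),interpolation=cv2.INTER_CUBIC)
f2=lambda im,x,y,w,h:cv2.resize(im[y:y+h,x:x+w],(400,300),interpolation=cv2.INTER_CUBIC)
cv2.imwrite('pics/m.png',np.vstack([np.hstack([f2(a,216,121,80,60),f2(b,207,121,80,60)]),np.hstack([f2(d,u-50,max(0,v-38),100,75),f2(b,167,70,160,150)])]))
E
```

```text
t: 3.95
tcp_pos: [0.4852, 0.2874, 0.1705]
tool_rot: [1.0, 0.003, -0.0, 0.0]
force: [-0.3, -0.4, 0.2]
finger_gap: 1.001
gripper_force: 0.0
[0.48529474 0.28742116 0.17072054]
244 159
194 109
```

View pics/m.png

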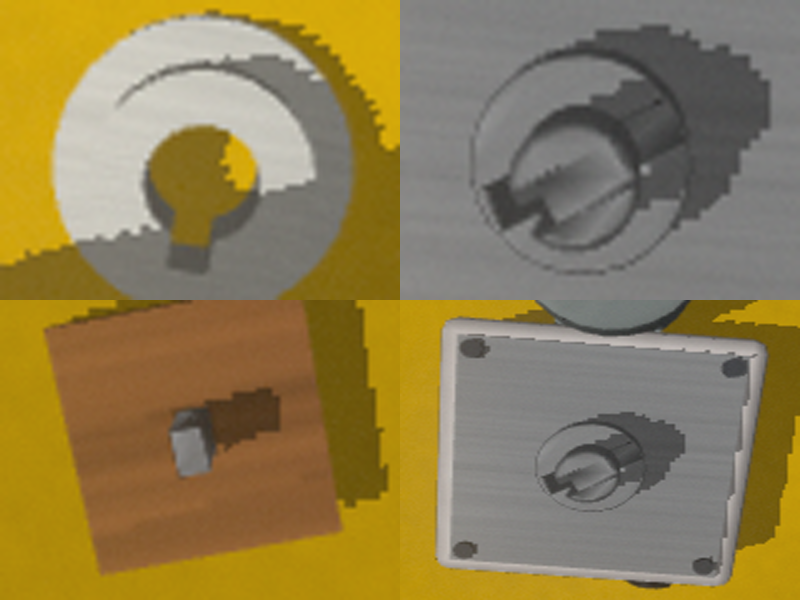

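Composite: the key top face is at wrist-3 pixel (241.5,158.7) with its 12 mm side image-vertical. The spindle top is at wrist-2 (241.8,158.2) and the slot pocket mouth at (225.6,163). The pulley's bore top is at wrist-1 (256.4,157.6) and its keyway's outer edge at (254,175.2).

Run:
```python
from h import *
import pickle
c1,c2,c3=[pickle.load(open(f'c{i}.pkl','rb')) for i in(1,2,3)]
k=lambda x,y:(194+x/4,121+(y-300)/4)
key=back(c3,(241.5,158.7),.061);print('key',key)
e=lambda p,q:np.degrees(np.arctan2(*(p-q)[[1,0]]))
print('block edges',e(back(c3,k(45,328),.028),back(c3,k(103,573),.028)),e(back(c3,k(103,573),.028),back(c3,k(341,530),.028)))
P=[back(c3,k(*p),.028) for p in((45,328),(103,573),(341,530))];print('block c',(P[0]+P[2])/2)
print('key edge',e(back(c3,k(171,430),.061),back(c3,k(178,477),.061)))
f=lambda x,y:(207+(x-400)/5,121+y/5)
print('collar',back(c2,f(580,161),.094),'shaft',back(c2,f(574,186),.124),'slot mouth',back(c2,f(493,210),.094))
s=(back(c2,f(580,161),.094)+back(c2,f(574,186),.124))/2
print('slot angle',e(back(c2,f(493,210),.094),s))
g=lambda x,y:(216+x/5,121+y/5)
b=back(c1,g(202,183),.034);o=back(c1,g(190,271),.034);print('pulley',b,'keyway ang',e(o,b),np.linalg.norm(o-b))
# mill box corners in composite4 scale: 160x150->400x300
h=lambda x,y:(167+(x-400)/2.5,70+(y-300)/2)
print('mill yaw',e(back(c2,h(473,348),.07),back(c2,h(465,549),.07)),e(back(c2,h(735,368),.07),back(c2,h(704,566),.07)))
```

```text
key [0.50502318 0.3040638  0.061     ]
block edges 11.300956163441466 100.91480908812713
block c [0.5050356  0.30421494 0.028     ]
key edge 7.69732196911865
collar [0.56642858 0.01355006 0.094     ] shaft [0.56583949 0.01314368 0.124     ] slot mouth [0.55562567 0.03266426 0.094     ]
slot angle 118.54551853324004
pulley [ 0.47035649 -0.29614134  0.034     ] keyway ang -173.31686978743548 0.021653877876831425
mill yaw -4.928210676438127 -5.073472934188226
```

```bash
python3 -m handwheel '[[10,8,-20,0,0,5,0.4],[10,9,-20,0,0,5.7,0.4],[0,0,-25,0,0,0,0.4],[0,0,-20,0,0,0,0.4],[0,0,-20,0,0,0,0.4],[0,0,-10,0,0,0,0.4],[0,0,-10,0,0,0,0.4],[0,0,0,0,0,0,0],[0,0,0,0,0,0,0],[0,0,0,0,0,0,0]]' 40
python3 -m handwheel '[[0,0,0,0,0,0,0],[0,0,0,0,0,0,0],[0,0,10,0,0,0,0],[0,0,15,0,0,0,0],[0,0,20,0,0,0,0],[0,0,20,0,0,0,0],[0,0,20,0,0,0,0],[0,0,25,0,0,0,0],[0,0,20,0,0,0,0],[0,0,0,0,0,0,0]]'
python3 - <<'E'
from h import *
snap('wrist','w4.png')
d=cv2.imread('pics/w4.png');cv2.imwrite('pics/w4c.png',cv2.resize(d[120:340,120:400],(760,597)))
E
```

```text
t: 5.25
tcp_pos: [0.5052, 0.306, 0.0461]
tool_rot: [0.995, 0.097, 0.001, -0.0]
force: [-0.8, 0.3, 0.3]
finger_gap: 0.001
gripper_force: 0.0
t: 6.5
tcp_pos: [0.5062, 0.3063, 0.1782]
tool_rot: [0.995, 0.097, 0.003, -0.001]
force: [-1.0, 0.9, 0.3]
finger_gap: 0.0
gripper_force: 0.0
```

View pics/w4c.png

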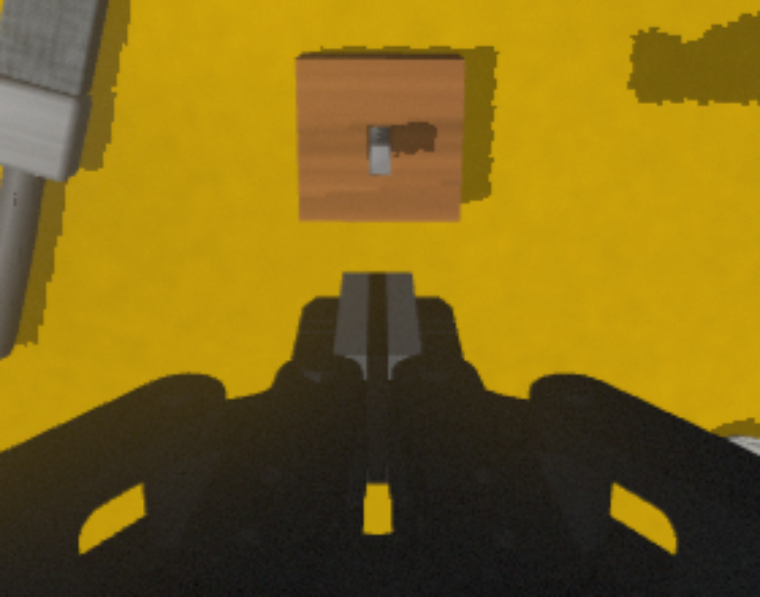

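The key (crop 380,160) is still in the block and the fingers are shut at crop (377,272), so the grasp missed. I'll check the geometry.

Run:
```python
from h import *
c=cal('wrist');s=manip.sense();T=s['tcp_pos'];print(T,s['tool_rot'])
print('tcp px',proj(c,T),'seen tip centre', (258.9,220))
for dz in(0,.01,.019,.03):print(dz,proj(c,T+np.array([0,0,dz])))
print('key now',back(c,(120+380/2.714,120+160/2.714),.061), 'block',back(c,(120+380/2.714,120+138/2.714),.028))
K,R,t=c;print(-R.T@t-T,R[2])
```

```text
[0.50519929 0.30592969 0.176741  ] [ 9.95287014e-01  9.69642743e-02  1.25259169e-03 -3.47531827e-04]
tcp px [257.5574956  217.04946331] seen tip centre (258.9, 220)
0 [257.5574956  217.04946331]
0.01 [257.47640452 222.88554923]
0.019 [257.39538199 228.71670079]
0.03 [257.28408781 236.72648878]
key now [0.50370504 0.30363016 0.061     ] block [0.50548728 0.30387238 0.028     ]
[0.06480303 0.01183597 0.17398631] [-0.25178277 -0.04829202 -0.96657815]
```

```bash
python3 -m handwheel '[[-1,-2,0,0,0,0,0.4],[0,0,-20,0,0,0,0.4],[0,0,-30,0,0,0,0.4],[0,0,-30,0,0,0,0.4],[0,0,-25,0,0,0,0.4],[0,0,-15,0,0,0,0.4],[0,0,-15,0,0,0,0.4],[0,0,-4,0,0,0,0.4],[0,0,0,0,0,0,0.4],[0,0,0,0,0,0,0.4]]' 40
python3 -c "
from h import *
snap('wrist','w5.png')"
python3 -m handwheel '[[0,0,0,0,0,0,0.05],[0,0,0,0,0,0,0],[0,0,0,0,0,0,0],[0,0,0,0,0,0,0],[0,0,0,0,0,0,0],[0,0,0,0,0,0,0],[0,0,0,0,0,0,0],[0,0,0,0,0,0,0],[0,0,0,0,0,0,0],[0,0,0,0,0,0,0]]' 40
python3 - <<'E'
from h import *
snap('wrist','w6.png')
a,b=[cv2.imread(f'pics/w{i}.png')[150:310,150:370] for i in(5,6)]
cv2.imwrite('pics/w56.png',cv2.resize(np.hstack([a,b]),(800,291),interpolation=cv2.INTER_CUBIC))
E
```

```text
t: 7.8
tcp_pos: [0.5044, 0.304, 0.0372]
tool_rot: [0.995, 0.097, 0.001, -0.0]
force: [-0.1, -0.2, 0.7]
finger_gap: 0.4
gripper_force: 0.0
t: 9.1
tcp_pos: [0.5037, 0.3038, 0.0364]
tool_rot: [0.995, 0.097, -0.0, -0.0]
force: [0.4, -0.5, 0.1]
finger_gap: -0.001
gripper_force: 0.0
```

View pics/w56.png

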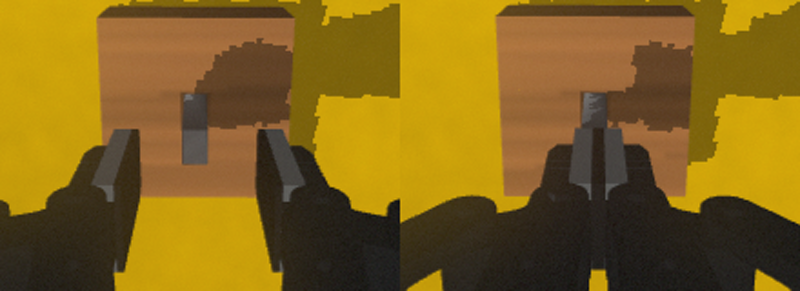

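Left: the key is between the open pads, top face at crop (195,145). Right: the fingers are shut, with no key in between that I can make out. I'll compare the projections.

Run:
```python
from h import *
c=cal('wrist');s=manip.sense();T=np.array(s['tcp_pos']);k=800/440
pp=lambda X:((proj(c,X)-150)*k).round(0)
ux=np.array([np.cos(.194),np.sin(.194),0])
print('tcp',pp(T)+[400,0],'front edge tip',pp(T+.011*ux)+[400,0])
for z in(.028,.04,.061):print(z,pp([.505,.304,z]),pp(np.array([.505,.304,z])+.006*ux),pp(np.array([.505,.304,z])-.006*ux))
print('uv tip front seen, back-projected at z .036,.041:',*[back(c,(150+198/k,150+130/k),z)for z in(.036,.041,.05)])
print(s['gripper_force'],s['finger_gap'],s['force'])
```

```text
tcp [596. 122.] front edge tip [596.  92.]
0.028 [196. 110.] [196.  95.] [196. 126.]
0.04 [195. 122.] [195. 106.] [195. 138.]
0.061 [195. 147.] [195. 128.] [195. 164.]
uv tip front seen, back-projected at z .036,.041: [0.50072924 0.3022523  0.036     ] [0.50268745 0.30263873 0.041     ] [0.50621223 0.30333432 0.05      ]
0.0 -0.001645628022373719 [ 0.57061108  1.28845705 -0.04257022]
```

The key matches its projection, but the finger tips appear about 30 mm higher than the reported TCP (both closings passed above the key). So I'll feel downward.

```bash
python3 -m handwheel '[[1,0,0,0,0,0,0.4],[0,0,0,0,0,0,0.4],[0,0,-2,0,0,0,0.4],[0,0,-2,0,0,0,0.4],[0,0,-2,0,0,0,0.4],[0,0,-2,0,0,0,0.4],[0,0,-1,0,0,0,0.4],[0,0,-1,0,0,0,0.4],[0,0,0,0,0,0,0.4],[0,0,0,0,0,0,0.4]]' 40
python3 -m handwheel '[[0,0,0,0,0,0,0.4],[0,0,-2,0,0,0,0.4],[0,0,-1,0,0,0,0.4],[0,0,-1,0,0,0,0.4],[0,0,0,0,0,0,0.2],[0,0,0,0,0,0,0],[0,0,0,0,0,0,0],[0,0,0,0,0,0,0],[0,0,0,0,0,0,0],[0,0,0,0,0,0,0]]' 40
```

```text
t: 10.4
tcp_pos: [0.5048, 0.3038, 0.0264]
tool_rot: [0.995, 0.097, 0.0, -0.0]
force: [-0.2, 0.0, 0.3]
finger_gap: 0.404
gripper_force: 0.0
t: 11.65
tcp_pos: [0.5048, 0.3038, 0.0225]
tool_rot: [0.995, 0.097, 0.0, -0.0]
force: [-0.0, 0.5, 0.8]
finger_gap: 0.075
gripper_force: 39.5
```

Contact now, but a gap of 6.4 mm suggests it only holds the bevelled top. Regrip 9 mm lower.

```bash
python3 -m handwheel '[[0,0,0,0,0,0,0.3],[0,0,0,0,0,0,0.3],[0,0,-3,0,0,0,0.3],[0,0,-3,0,0,0,0.3],[0,0,-3,0,0,0,0.3],[0,0,0,0,0,0,0],[0,0,0,0,0,0,0],[0,0,0,0,0,0,0],[0,0,0,0,0,0,0],[0,0,0,0,0,0,0]]' 40
python3 - <<'E'
from h import *
snap('wrist','w7.png'); print(manip.sense()['tcp_pos'])
cv2.imwrite('pics/w7c.png',cv2.resize(cv2.imread('pics/w7.png')[150:310,150:370],(660,480),interpolation=cv2.INTER_CUBIC))
E
```

```text
t: 12.9
tcp_pos: [0.5045, 0.304, 0.0133]
tool_rot: [0.995, 0.097, -0.0, -0.0]
force: [-1.2, 3.7, -2.5]
finger_gap: 0.081
gripper_force: 41.2
[0.50449929 0.30401386 0.01333218]
```

View pics/w7c.png

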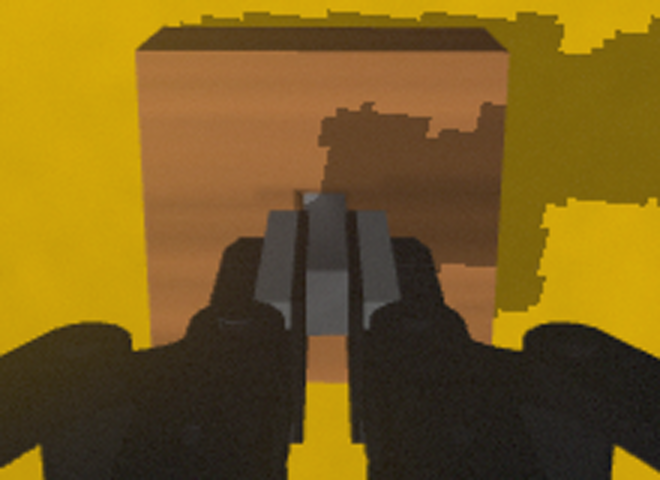

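Key held well between the pads (crop 325,300). Lifting it and carrying it above the slot.

```bash
python3 -m handwheel '[[0,0,8,0,0,0,0],[0,0,12,0,0,0,0],[0,0,20,0,0,0,0],[0,0,25,0,0,0,0],[0,0,30,0,0,0,0],[0,0,30,0,0,0,0],[0,0,22,0,0,0,0],[0,-10,0,0,0,5,0],[2,-20,0,0,0,8,0],[4,-25,0,0,0,8,0]]' 40
python3 -m handwheel '[[7,-32,0,0,0,10.5,0],[7,-32,0,0,0,10.5,0],[7,-32,0,0,0,10.5,0],[7,-32,0,0,0,10.5,0],[7,-32,0,0,0,10.5,0],[7,-32,0,0,0,10.5,0],[5,-22,0,0,0,10.5,0],[2,-10,0,0,0,10.5,0],[0,0,0,0,0,2.4,0],[0,0,0,0,0,0,0]]'
python3 - <<'E'
from h import *
from scipy.spatial.transform import Rotation as Ro
c=cal('wrist');snap('wrist','w8.png');s=manip.sense();T=np.array(s['tcp_pos']);print(T,Ro.from_quat(s['tool_rot']).as_matrix().round(3))
for n,X in(('shaft',[.5661,.0134,.124]),('slotmouth',[.5661-.0097,.0134+.0178,.094]),('keybot',T-[0,0,.0073]),('keytop',T+[0,0,.0477])):print(n,((proj(c,X)-[170,130])*4).round())
cv2.imwrite('pics/w8c.png',cv2.resize(cv2.imread('pics/w8.png')[130:270,170:350],(720,560),interpolation=cv2.INTER_CUBIC))
E
```

```text
t: 14.2
tcp_pos: [0.5111, 0.2475, 0.1619]
tool_rot: [0.96, 0.28, 0.001, 0.001]
force: [0.3, -0.0, -0.4]
finger_gap: 0.081
gripper_force: 41.4
t: 15.45
tcp_pos: [0.5598, 0.0236, 0.1615]
tool_rot: [0.511, 0.859, -0.0, 0.001]
force: [0.1, -0.7, -1.0]
finger_gap: 0.077
gripper_force: 41.4
[0.55973593 0.02397796 0.16136166] [[-0.477  0.879  0.001]
 [ 0.879  0.477 -0.001]
 [-0.001  0.    -1.   ]]
shaft [354. 328.]
slotmouth [354. 191.]
keybot [351. 320.]
keytop [350. 473.]
```

View pics/w8c.png

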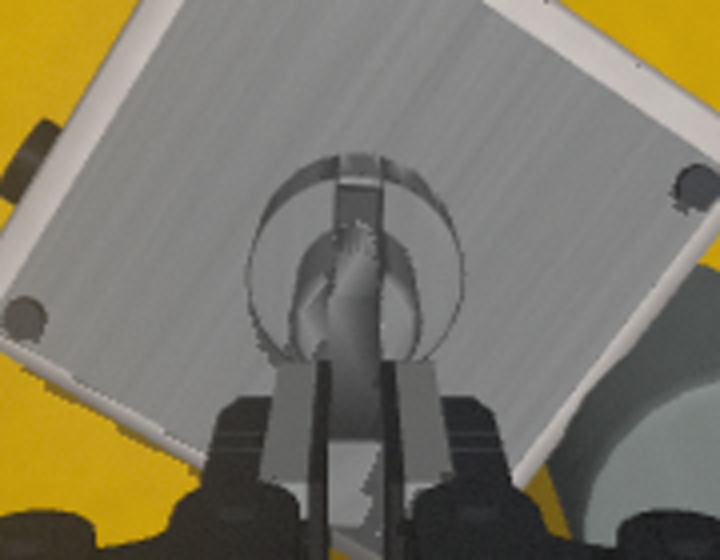

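The slot's pocket shows at crop (359,200), aligned within about 3° and centred about 1 mm right of the circle's centre at 355. The key hangs right above it. A small correction, then lowering slowly.

```bash
python3 -m handwheel '[[0,1,-10,0,0,-2.5,0],[0,0,-10,0,0,0,0],[0,0,-4,0,0,0,0],[0,0,-2,0,0,0,0],[0,0,-2,0,0,0,0],[0,0,-2,0,0,0,0],[0,0,-2,0,0,0,0],[0,0,-2,0,0,0,0],[0,0,-2,0,0,0,0],[0,0,0,0,0,0,0]]'
```

```text
t: 16.75
tcp_pos: [0.5596, 0.0258, 0.1242]
tool_rot: [0.53, 0.848, -0.0, -0.0]
force: [-0.7, 0.2, -0.8]
finger_gap: 0.081
gripper_force: 41.4
```

```bash
python3 -m handwheel '[[0,0,-3,0,0,0,0],[0,0,-3,0,0,0,0],[0,0,-3,0,0,0,0],[0,0,-3,0,0,0,0],[0,0,-3,0,0,0,0],[0,0,-2,0,0,0,0],[0,0,-2,0,0,0,0],[0,0,-2,0,0,0,0],[0,0,0,0,0,0,0],[0,0,0,0,0,0,0]]'
```

```text
t: 18.0
tcp_pos: [0.5598, 0.0257, 0.1035]
tool_rot: [0.53, 0.848, 0.0, 0.0]
force: [0.3, 0.3, -0.6]
finger_gap: 0.083
gripper_force: 41.4
```

```bash
python3 -m handwheel '[[0,0,-1,0,0,0,0],[0,0,-1,0,0,0,0],[0,0,-1,0,0,0,0],[0,0,-1,0,0,0,0],[0,0,-0.5,0,0,0,0],[0,0,0,0,0,0,0],[0,0,0,0,0,0,0],[0,0,0,0,0,0,0],[0,0,0,0,0,0,0],[0,0,0,0,0,0,0]]'
```

```text
t: 19.25
tcp_pos: [0.5598, 0.0257, 0.0989]
tool_rot: [0.53, 0.848, 0.0, 0.0]
force: [0.3, 0.4, -1.3]
finger_gap: 0.078
gripper_force: 41.4
```

```bash
python3 -m handwheel '[[0,0,-1,0,0,0,0],[0,0,-1,0,0,0,0],[0,0,-1,0,0,0,0],[0,0,-0.5,0,0,0,0],[0,0,0,0,0,0,0],[0,0,0,0,0,0,0],[0,0,0,0,0,0,0],[0,0,0,0,0,0,0],[0,0,0,0,0,0,0],[0,0,0,0,0,0,0]]'
```

```text
t: 20.5
tcp_pos: [0.5597, 0.0257, 0.0954]
tool_rot: [0.53, 0.848, -0.0, 0.0]
force: [-0.4, -0.7, 0.2]
finger_gap: 0.076
gripper_force: 41.4
```

```bash
python3 -m handwheel '[[0,0,0,0,0,0,0.15],[0,0,0,0,0,0,0.2],[0,0,0,0,0,0,0.25],[0,0,0,0,0,0,0.25],[0,0,0,0,0,0,0],[0,0,0,0,0,0,0],[0,0,0,0,0,0,0],[0,0,0,0,0,0,0],[0,0,0,0,0,0,0],[0,0,0,0,0,0,0]]' 20
```

```text
t: 21.75
tcp_pos: [0.5597, 0.0257, 0.0954]
tool_rot: [0.53, 0.848, -0.0, 0.0]
force: [0.5, -0.1, 0.9]
finger_gap: -0.001
gripper_force: 0.0
```

```bash
python3 -m handwheel '[[0,0,-0.5,0,0,0,0],[0,0,-0.5,0,0,0,0],[0,0,-0.5,0,0,0,0],[0,0,-0.5,0,0,0,0],[0,0,0,0,0,0,0],[0,0,0,0,0,0,0],[0,0,0,0,0,0,0],[0,0,0,0,0,0,0],[0,0,0,0,0,0,0],[0,0,0,0,0,0,0]]'
python3 - <<'E'
from h import *
# estimate tip offset from w7: front pad edge row, TCP (.5045,.304,.0133), camera offset fixed in tool frame
E
```

```text
t: 23.0
tcp_pos: [0.5602, 0.0258, 0.0941]
tool_rot: [0.53, 0.848, 0.0, 0.001]
force: [-0.1, -0.1, 6.4]
finger_gap: 0.003
gripper_force: 2.7
```

The key dropped clear of the tips, and a shut-finger probe met something at the key-home height. Lifting, taking a picture of it, then going over the pulley for a second picture. I'll view both together as my last view.

```bash
python3 -m handwheel '[[0,0,10,0,0,0,0],[0,0,20,0,0,0,0],[0,0,30,0,0,0,0],[0,0,30,0,0,0,0],[0,-10,10,0,0,0,0],[0,-10,0,0,0,0,0.3],[0,0,0,0,0,0,0.6],[0,0,0,0,0,0,1],[0,0,0,0,0,0,1],[0,0,0,0,0,0,1]]'
python3 - <<'E'
from h import *
import pickle
pickle.dump(cal('wrist'),open('c9.pkl','wb')); snap('wrist','w9.png')
E
python3 -m handwheel '[[-9,-34,0,0,0,-7,1],[-10,-34,0,0,0,-7,1],[-10,-34,0,0,0,-7,1],[-10,-34,-10,0,0,-7,1],[-10,-34,-10,0,0,-7,1],[-10,-34,-10,0,0,-7,1],[-10,-34,-10,0,0,-7,1],[-10,-34,-10,0,0,-7,1],[-10,-30,-10,0,0,0,1],[0,0,0,0,0,0,1]]'
python3 - <<'E'
from h import *
import pickle
c=cal('wrist');pickle.dump(c,open('c10.pkl','wb')); snap('wrist','w10.png');s=manip.sense();print(s['tcp_pos'],s['tool_rot'])
c9=pickle.load(open('c9.pkl','rb'))
o=np.array([proj(c9,[.5604,.0251,.115]),proj(c,[.4704,-.2961,.034])]).round().astype(int)
o=o-[[40,45],[60,67]];o=np.clip(o,0,None);print(o)
a=cv2.imread('pics/w9.png');b=cv2.imread('pics/w10.png')
(x,y),(u,v)=o
cv2.imwrite('pics/z.png',np.hstack([cv2.resize(a[y:y+90,x:x+80],(400,450),interpolation=cv2.INTER_CUBIC),cv2.resize(b[v:v+135,u:u+120],(400,450),interpolation=cv2.INTER_CUBIC)]))
r=np.array([np.cos(np.radians(115.9)),np.sin(np.radians(115.9)),0])
for z in(.125,.13,.14):print(z,[((proj(c9,np.array([.5661,.0134,z])+d*r)-o[0])*5).round() for d in(7,19) for d in[d/1000]])
E
```

```text
t: 24.25
tcp_pos: [0.5596, 0.006, 0.193]
tool_rot: [0.53, 0.848, -0.0, -0.0]
force: [0.4, -0.1, 0.2]
finger_gap: 0.999
gripper_force: 0.0
t: 25.55
tcp_pos: [0.4701, -0.2981, 0.1327]
tool_rot: [0.867, 0.499, -0.0, -0.0]
force: [0.0, 1.3, -0.2]
finger_gap: 1.001
gripper_force: 0.0
[ 0.47039539 -0.29670268  0.1330567 ] [ 8.66378607e-01  4.99387498e-01  3.84267293e-05 -4.83947414e-04]
[[228 121]
 [197 111]]
0.125 [array([202., 270.]), array([203., 201.])]
0.13 [array([203., 277.]), array([204., 206.])]
0.14 [array([205., 290.]), array([206., 217.])]
```

View pics/z.png

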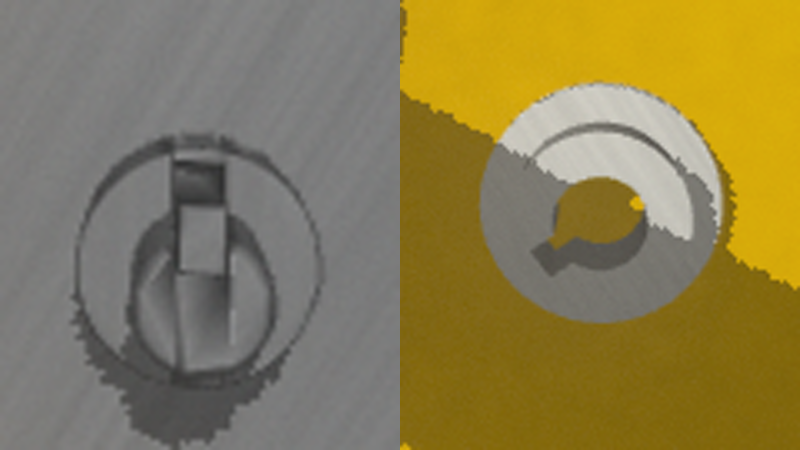

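Left: the key's top face is at (203,206–272), matching the home prediction of 201–270. Slot yaw is about 116°. Right: pulley bore top centre at crop (601,223), keyway's outer edge around (545,265).

Run:
```python
from h import *
import pickle
c=pickle.load(open('c10.pkl','rb'));c9=pickle.load(open('c9.pkl','rb'))
g=lambda x,y:(197+(x-400)/3.3333,111+y/3.3333)
b=back(c,g(601,223),.034);o=back(c,g(545,265),.034);d=o-b
print(b,np.degrees(np.arctan2(d[1],d[0]))%360,np.linalg.norm(d))
im=cv2.imread('pics/w10.png');hsv=cv2.cvtColor(im,cv2.COLOR_BGR2HSV)
m=((hsv[...,1]<70)&(hsv[...,2]>60)).astype(np.uint8);m[:111]=0;m[250:]=0;m[:,:200]=0;m[:,317:]=0
cs,_=cv2.findContours(m,cv2.RETR_EXTERNAL,cv2.CHAIN_APPROX_NONE);k=max(cs,key=cv2.contourArea)
P=np.array([back(c,p[0],.012)[:2] for p in k]);A=np.c_[2*P,np.ones(len(P))];s=np.linalg.lstsq(A,(P**2).sum(1),rcond=None)[0]
print('rim fit',s[:2],np.sqrt(s[2]+s[0]**2+s[1]**2),len(P))
h=lambda x,y:(228+x/5,121+y/5)
print('collar',back(c9,h(200,258),.094),'shaft',back(c9,h(203,303),.124))
```

```text
[ 0.47093622 -0.29611744  0.034     ] 187.43883094225697 0.020867903214639643
rim fit [ 0.47067454 -0.29527258] 0.037430491725805454 204
collar [0.56557178 0.01601077 0.094     ] shaft [0.56592099 0.01437831 0.124     ]
```

```bash
python3 -m handwheel '[[0,0.5,-25,0,0,0,0.85],[0,0,-30,0,0,0,0.85],[0,0,-30,0,0,0,0.85],[0,0,-25,0,0,0,0.85],[0,0,-15,0,0,0,0.85],[0,0,-8,0,0,0,0.85],[0,0,-3,0,0,0,0.85],[0,0,-3,0,0,0,0.85],[0,0,-3,0,0,0,0.85],[0,0,0,0,0,0,0.85]]' 60
python3 -m handwheel '[[0,0,-2,0,0,0,0.85],[0,0,-2,0,0,0,0.85],[0,0,-1,0,0,0,0.85],[0,0,0,0,0,0,0.7],[0,0,0,0,0,0,0],[0,0,0,0,0,0,0],[0,0,0,0,0,0,0],[0,0,0,0,0,0,0],[0,0,0,0,0,0,0],[0,0,0,0,0,0,0]]' 60
```

```text
t: 26.85
tcp_pos: [0.4708, -0.2959, -0.0085]
tool_rot: [0.866, 0.5, 0.0, 0.0]
force: [-0.1, -0.8, 0.1]
finger_gap: 0.854
gripper_force: 0.0
t: 28.1
tcp_pos: [0.4705, -0.2955, -0.0131]
tool_rot: [0.866, 0.5, -0.0, -0.0]
force: [-1.7, 0.6, 5.2]
finger_gap: 0.608
gripper_force: 62.7
```

```bash
python3 -m handwheel '[[0,0,5,0,0,0,0],[0,0,10,0,0,0,0],[0,0,20,0,0,0,0],[0,0,30,0,0,0,0],[0,0,35,0,0,0,0],[0,0,35,0,0,0,0],[0,0,25,0,0,0,0],[4,15,10,0,0,-5,0],[8,25,0,0,0,-8,0],[10,30,0,0,0,-8,0]]' 60
python3 -m handwheel '[[10,33,0,0,0,-8,0],[10,33,0,0,0,-8,0],[10,33,0,0,0,-8,0],[10,33,0,0,0,-8,0],[10,33,0,0,0,-8,0],[10,33,0,0,0,-8,0],[8,25,0,0,0,-2,0],[5.5,16.7,0,0,0,0,0],[0,0,0,0,0,0,0],[0,0,0,0,0,0,0]]'
```

```text
t: 29.35
tcp_pos: [0.4927, -0.2253, 0.1569]
tool_rot: [0.944, 0.331, 0.0, 0.0]
force: [-0.5, 0.1, -3.3]
finger_gap: 0.604
gripper_force: 63.3
t: 30.6
tcp_pos: [0.5659, 0.0132, 0.1564]
tool_rot: [0.995, -0.096, -0.0, 0.0]
force: [0.5, -0.8, -3.5]
finger_gap: 0.607
gripper_force: 63.4
```

```bash
python3 -m handwheel '[[0,0.5,-10,0,0,0,0],[0,0,-12,0,0,0,0],[0,0,-8,0,0,0,0],[0,0,-4,0,0,0,0],[0,0,-3,0,0,0,0],[0,0,-2,0,0,0,0],[0,0,-2,0,0,0,0],[0,0,-1,0,0,0,0],[0,0,-1,0,0,0,0],[0,0,0,0,0,0,0]]'
```

```text
t: 31.85
tcp_pos: [0.5662, 0.0144, 0.1134]
tool_rot: [0.995, -0.096, 0.0, -0.0]
force: [-0.1, -0.3, -3.5]
finger_gap: 0.605
gripper_force: 63.4
```

```bash
python3 -m handwheel '[[0,0,-1,0,0,0,0],[0,0,-1,0,0,0,0],[0,0,-1,0,0,0,0],[0,0,-0.5,0,0,0,0],[0,0,0,0,0,0,0],[0,0,0,0,0,0,0],[0,0,0,0,0,0,0],[0,0,0,0,0,0,0],[0,0,0,0,0,0,0],[0,0,0,0,0,0,0]]'
```

```text
t: 33.1
tcp_pos: [0.5663, 0.0145, 0.1099]
tool_rot: [0.995, -0.096, 0.0, 0.0]
force: [0.2, -0.5, -2.2]
finger_gap: 0.603
gripper_force: 63.4
```

```bash
python3 -m handwheel '[[0,0,-0.5,0,0,0,0],[0,0,-0.5,0,0,0,0],[0,0,-0.5,0,0,0,0],[0,0,-0.5,0,0,0,0],[0,0,-0.5,0,0,0,0],[0,0,0,0,0,0,0],[0,0,0,0,0,0,0],[0,0,0,0,0,0,0],[0,0,0,0,0,0,0],[0,0,0,0,0,0,0]]'; python3 -c "
from h import *
s=manip.sense();print(s['tcp_pos'],s['force'],s['ft_torque'])"
```

```text
t: 34.35
tcp_pos: [0.5663, 0.0144, 0.1074]
tool_rot: [0.995, -0.096, 0.0, 0.0]
force: [-0.9, -0.8, -2.9]
finger_gap: 0.602
gripper_force: 63.4
[0.56626383 0.01441658 0.10743063] [-0.85444718 -0.82617374 -2.86722639] [ 0.01390492  0.05193116 -0.03125049]
```

No contact: bore and keyway have passed the shaft end and the key's top. Continuing down.

```bash
python3 -m handwheel '[[0,0,-1,0,0,0,0],[0,0,-1,0,0,0,0],[0,0,-1,0,0,0,0],[0,0,-1,0,0,0,0],[0,0,-1,0,0,0,0],[0,0,-1,0,0,0,0],[0,0,-1,0,0,0,0],[0,0,0,0,0,0,0],[0,0,0,0,0,0,0],[0,0,0,0,0,0,0]]'
```

```text
t: 35.6
tcp_pos: [0.5662, 0.0145, 0.1004]
tool_rot: [0.995, -0.096, -0.0, -0.0]
force: [-0.9, -0.5, -2.5]
finger_gap: 0.601
gripper_force: 63.4
```

```bash
python3 -m handwheel '[[0,0,-1.5,0,0,0,0],[0,0,-1.5,0,0,0,0],[0,0,-1.5,0,0,0,0],[0,0,-1.5,0,0,0,0],[0,0,-1.5,0,0,0,0],[0,0,-1.5,0,0,0,0],[0,0,-1.5,0,0,0,0],[0,0,-1,0,0,0,0],[0,0,-1,0,0,0,0],[0,0,0,0,0,0,0]]'
```

```text
t: 36.85
tcp_pos: [0.5662, 0.0145, 0.0878]
tool_rot: [0.995, -0.096, -0.0, -0.0]
force: [0.0, 0.2, -3.6]
finger_gap: 0.605
gripper_force: 63.4
```

Bottom is about 7 mm above the collar. Feeling for it now.

```bash
python3 -m handwheel '[[0,0,-1,0,0,0,0],[0,0,-1,0,0,0,0],[0,0,-1,0,0,0,0],[0,0,-1,0,0,0,0],[0,0,-1,0,0,0,0],[0,0,-0.5,0,0,0,0],[0,0,0,0,0,0,0],[0,0,0,0,0,0,0],[0,0,0,0,0,0,0],[0,0,0,0,0,0,0]]'
```

```text
t: 38.1
tcp_pos: [0.5661, 0.0144, 0.0823]
tool_rot: [0.995, -0.096, -0.0, 0.0]
force: [-1.6, -0.7, -3.9]
finger_gap: 0.607
gripper_force: 63.4
```

```bash
python3 -m handwheel '[[0,0,-0.5,0,0,0,0],[0,0,-0.5,0,0,0,0],[0,0,-0.3,0,0,0,0],[0,0,0,0,0,0,0],[0,0,0,0,0,0,0],[0,0,0,0,0,0,0],[0,0,0,0,0,0,0],[0,0,0,0,0,0,0],[0,0,0,0,0,0,0],[0,0,0,0,0,0,0]]'
```

```text
t: 39.35
tcp_pos: [0.5662, 0.0144, 0.0811]
tool_rot: [0.995, -0.096, -0.0, 0.0]
force: [-1.0, 0.1, -1.9]
finger_gap: 0.602
gripper_force: 63.4
```

```bash
python3 -m handwheel '[[0,0,-0.3,0,0,0,0],[0,0,-0.3,0,0,0,0],[0,0,-0.2,0,0,0,0],[0,0,0,0,0,0,0],[0,0,0,0,0,0,0],[0,0,0,0,0,0,0],[0,0,0,0,0,0,0],[0,0,0,0,0,0,0],[0,0,0,0,0,0,0],[0,0,0,0,0,0,0]]'; python3 -c "
from h import *
s=manip.sense();print(s['tcp_pos'],s['force'],s['ft_torque'])"
```

```text
t: 40.6
tcp_pos: [0.5661, 0.0145, 0.0809]
tool_rot: [0.995, -0.096, 0.0, 0.0]
force: [-3.6, -1.1, 5.3]
finger_gap: 0.611
gripper_force: 64.2
[0.56612186 0.01445506 0.08089549] [-3.64306403 -1.14947801  5.28409305] [-0.09924331  0.74726957 -0.01069776]
```

The collar is felt at the expected TCP height of 0.081. Opening and retreating.

```bash
python3 -m handwheel '[[0,0,0.4,0,0,0,0.63],[0,0,0,0,0,0,0.66],[0,0,0,0,0,0,0.72],[0,0,0,0,0,0,0.85],[0,0,0,0,0,0,0.85],[0,0,3,0,0,0,0.85],[0,0,5,0,0,0,0.85],[0,0,10,0,0,0,0.85],[0,0,20,0,0,0,0.85],[0,0,25,0,0,0,0.85]]'
python3 -m handwheel '[[-5,0,20,0,0,0,0.85],[-10,0,10,0,0,0,0.85],[-10,0,10,0,0,0,0.85],[0,0,0,0,0,0,0.85],[0,0,0,0,0,0,0.85],[0,0,0,0,0,0,0.85],[0,0,0,0,0,0,0.85],[0,0,0,0,0,0,0.85],[0,0,0,0,0,0,0.85],[0,0,0,0,0,0,0.85]]'
python3 - <<'E'
from h import *
c=cal('wrist');im=snap('wrist','w11.png')[:,:,::-1].copy();s=manip.sense();print(s['tcp_pos'],s['force'])
# pulley rim fit: bright/low-edge test against predicted outline at seated height vs 5/15 mm higher
g=cv2.GaussianBlur(cv2.cvtColor(im,cv2.COLOR_BGR2GRAY),(3,3),0).astype(float)
mag=np.hypot(cv2.Sobel(g,6,1,0),cv2.Sobel(g,6,0,1))
th=np.linspace(0,2*np.pi,180)
def score(x,y,z):
    t=0
    for r,h in((.038,.012),(.027,.034)):
        p=np.array([proj(c,[x+r*np.cos(a),y+r*np.sin(a),z+h]) for a in th]).astype(np.float32)
        t+=cv2.remap(mag.astype(np.float32),p[:,:1],p[:,1:],cv2.INTER_LINEAR).mean()
    return t
best=sorted(((score(.566+dx,.0142+dy,z),z,dx,dy) for z in np.arange(.084,.125,.002) for dx in np.arange(-.004,.0041,.002) for dy in np.arange(-.004,.0041,.002)),reverse=True)
print([tuple(np.round(b,4)) for b in best[:4]])
E
```

```text
t: 41.85
tcp_pos: [0.566, 0.0145, 0.1446]
tool_rot: [0.995, -0.096, -0.0, -0.0]
force: [0.4, -0.6, 0.5]
finger_gap: 0.851
gripper_force: 0.0
t: 43.1
tcp_pos: [0.5413, 0.0144, 0.1837]
tool_rot: [0.995, -0.096, 0.0, -0.0]
force: [0.1, -0.5, -0.5]
finger_gap: 0.85
gripper_force: 0.0
[0.54125585 0.01443907 0.18370036] [ 0.34852274  0.11693951 -0.68966178]
[(np.float64(187.6284), np.float64(0.092), np.float64(0.0), np.float64(0.0)), (np.float64(180.2654), np.float64(0.09), np.float64(0.0), np.float64(0.0)), (np.float64(178.5128), np.float64(0.094), np.float64(0.0), np.float64(0.0)), (np.float64(160.2667), np.float64(0.088), np.float64(0.0), np.float64(0.0))]
```

The outline fit puts the pulley seated at about z 0.092–0.094 and centred on the spindle, with the gripper clear.

```bash
python3 -c "
from station import manip
print(manip.sign_off())"
```

```text
the job is handed in; nothing more can be done
None
```

The job is handed in: the key stands fully down in the spindle's slot, the pulley sits flat and centred on the collar over it, and the gripper is clear (43 s of 72 s; the verdict was not shown).

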